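File the mini cutting board in its slot

TASK

The white plastic cutting board has dried: take it out of the drainer and put it away upright, hand hole at the top, in the narrow slot of the board stand's grey insert, pushed down through the slot until it stands fully home on the stand's floor. The insert slides to and fro and may have been left anywhere in its bay, so feel for the slot, push gently and never force the board. Leave the wooden board, the grater and the bowl where they are.

Things in the scene. Friction and masses are not known exactly. Their poses are not given: they have to be found in the camera images.
- board: Board to put away: plain white plastic, 10 mm thick (x), 120 mm wide (y), 180 mm tall (z, up), 0.16 to 0.26 kg. Origin: middle of its foot (lower edge). Hand hole 50 mm wide, 132 to 146 mm above the foot; the solid bar above it, up to the top edge, is where to pinch it. Stands on edge in either of the drainer's two wire slots, upright, with 1.5 mm play.
- stand: Board stand: frosted case fixed to the counter, reaching from x = -66 to +69 mm and y = -80 to +80 mm of its origin (on the counter), 105 mm high. Its back channel (x = 42 to 66 mm) is for thick boards and holds a wooden one. The front bay (x = -63 to +36 mm) is covered in part by a grey insert with one narrow slot along y, which can be slid along x to make room on either side.
- bay_top (a point): Middle of the front bay at the height of the insert's top (105 mm). Insert: plate 72 mm (x) by 158 mm (y), with a square-edged slot 12.5 mm (x) by 125 mm (y) in its middle, at y = 0. It has been left anywhere in its travel: the slot's middle is up to 13 mm off this point along the stand's x, either way, and that is not reported: feel for it. It slides only under 12 N or more sideways.
- bay_floor (a point): Middle of the front bay on the stand's floor, 6 mm above the counter, where the board's foot rests when home. Under the slot a sleeve of the same opening reaches down to 20 mm above the counter. In it, 55 mm up, a sprung rubber rib on the +x side bears on the board with 4 to 7 N: the board will not drop past it by itself but takes a push of roughly 3 to 12 N.
- drainer: White draining tray, 250 mm (x) by 180 mm (y), 18 mm rim, floor 4 mm thick, stuck to the counter. Origin: underside centre. Two slots for flat things, each between two wire hoops 80 mm high, 104 mm long in y and 13 mm apart, at x = -80 mm and x = -5 mm: one holds the board, the other the grater. A bowl stands at x = 70 mm.
- grater: Aluminium hand grater, 10 mm thick, 90 mm wide, 140 mm tall with a narrow 28 mm handle at the top, standing in the drainer's other slot. Origin: middle of its foot. To be left alone.
- wood_board: Small wooden board, 20 mm thick (x), 120 mm wide (y), 130 mm tall, standing in the stand's back channel. Origin: middle of its foot. To be left alone.
- bowl: Rice bowl, rim radius 42 mm, 52 mm high, in the drainer. Origin: underside centre. To be left alone.
Things that resemble listed ones, but are neither listed nor needed, are in the scene too. Leave any blue or purple look-alike of the stand alone.

How it is judged:
By the outcome, as a careful person would: the job done as asked, in the order asked, and still so for the second after the job is handed in, with the robot touching nothing.
It also fails if it takes over 72 s, if anything falls off the work surface, if the arm or the gripper's body presses on something with over 40 N, if the wrist force passes 120 N, or if a joint passes its speed limit or range.

ROBOT

A 7-joint arm with a two-finger parallel gripper is mounted at the origin on the work surface. World frame = base frame: x ahead of the robot, y to its left, z up, the work surface at z = 0. Lengths are in m, angles in rad, forces in N, time in s.
With the tool pointing down it reaches from about 0.4 to 0.925 m from the base axis. Payload 4.1 kg.
Tool frame: the origin (TCP) lies on the centre line of the jaws, within the pads' length; the fingertips stand 17 mm ahead of it and the grasp point (between the pads) lies 2 mm behind it (manip.tips_ahead is the z of the fingertips in the tool frame, in m); z points along the fingers, y is the line along which they close (so a half turn about z gives the same grasp; the last joint's range is limited). The gripper opens to 85 mm and grips with 20 to 120 N. Pads are 22 mm wide; open, the fingers measure 114 mm over their backs; the gripper's body (76 mm by 85 mm) begins 54 mm behind the grasp point. The pads swing forward as they close: fully open they stand 13 mm farther back than shut.
Start: joints at [-1.351, 0.398, 0.045, 1.537, -0.019, 1.207, -0.051], TCP at [0.204, 0.617, 0.248] pointing down, gripper open.
Joint ranges: [-2.82, 2.82], [-0.49, 2.23], [-1.37, 1.46], [0, 2.46], [-1.36, 4.5], [0.23, 2], [-2.94, 2.94]. Speed limits (rad/s): [2.57, 2.57, 3.14, 3.14, 3.14, 3.14, 3.14].

INTERFACE

Orientations are given as a unit quaternion [w, x, y, z].
In Python, from cell import manip, optics gives the robot as it stands.
- The arm moves only by the shell command python3 -m jog 'ROWS' [OPENING] [FORCE]. ROWS is a JSON object whose one key "plan" holds a list of rows, each a list of 2 entries, a list of its own where there are three numbers: the shift along the world's x, y, z in cm, then the turn, a rotation vector about the world's x, y, z in rad. In form: {"plan": [[[dx, dy, dz], [ax, ay, az]], ...]}. A call has 1 to 10 rows; each row shifts and turns the commanded pose from where the row before left it; what a row does not reach is not made up. A row lasts 1/8 s, in which the tool goes at most 62.5 mm and 10.7 degrees, less where a joint would pass 70% of its speed; a pose out of reach is approached as far as the arm can. A call is refused whole if a number of a shift passes 6.25 or a number of a turn 0.188, either way. A call with a gripper value outside its range is refused whole. OPENING is the opening, from 0 (shut) to 1 (fully open), set as the call begins (- or left out, the last holds). The fingers move at their own pace and stop on an object; FORCE is the grip in N (left out, the last holds). Time passes only in rows, so rows that do not move let the fingers close. It gives the time, the measured TCP pose, the force, the opening and the grip force at its end, in the units of the state.
- manip.get_state(): the state, without advancing time (a new reading comes with each control period).
- optics.read_camera(name): name is "scene" or "top" or "wrist"; returns the picture (480x640x3 uint8, red, green, blue); there is no depth.
- optics.get_calibration(name): a dict with "fx", "fy", "cx", "cy" (pixels), "rvec" (rotation vector, rad) and "tvec" (3), from world to camera coordinates, as OpenCV has them; the wrist camera has in their place "T_tool_cam" (4x4, takes a point from camera to tool coordinates, whose origin is the TCP and whose axes are the flange's). Camera axes: x right, y down, z forward; pixel columns grow to the right and rows downward; lengths in m; the calibration is good to about 2 mm. The wrist camera is an equidistant fisheye: a pixel r from the principal point sees the ray r / f radians off the axis. A picture is of the moment at which its call begins: read the wrist's pose just before it. get_calibration takes no time and is no camera call.
- manip.sign_off(): hands the job in; it is judged then, once.
Trained networks look in the newest picture that a camera, given by its name, has taken for a name from the list of things; names that differ only in an ending like _2 or _b are one class to them, and where a whole thing is asked for, a point or a joint stands for the part that bears it (a point fixed in the world has none). Each returns a list of dicts, best first, with "p" (0 to 1); they miss things now and then, are a little off and sometimes report something else, mostly with a low value. They report only what shows in the picture. A call takes as long as a camera call. They do not tell look-alikes from the thing itself.
- optics.find_in(camera, label): "xy" ([column, row] in pixels, amid what is visible of it).
- optics.outline_of(camera, label): "pixels" (480x640 bool, what is visible of it) and "xy" ([column, row] in pixels, amid what is visible of it).
- optics.place_of(camera, label): "xy" ([column, row] in pixels: a listed point, or the origin of a listed thing).
The state is a dict: "time_s": time; "joints": joint angles; "qvel": joint speeds; "tau": joint torques, N m; "tool_pos": TCP position; "tool_rot": TCP orientation; "ft_force": force on the tool from outside, world axes, zero at the start; "moment": the same for the moment, N m; "grip_width": opening from 0.0 (shut) to 1.0 (fully open); "gripper_force": force on a finger pad.
Only numpy, scipy, OpenCV 4.12 (cv2) and the standard library are available. Lean on these libraries where they do the work, as an engineer would, in place of code of your own. Each camera call takes 0.05 s, during which the arm holds its last target. There are 200 camera calls.

## Working session

There is one attempt and no reset: what is moved stays moved. The work goes in short steps, Python scripts to look and compute and a shell command to move; the robot and the scene stay as the last step left them, time stands still between calls to the robot, and variables do not carry over. Pictures are saved under pics/ and viewed, at most 10 in all, crops included, and the job is handed in when it is done.

```bash
mkdir -p pics; ls
cat > h.py <<'E'
import numpy as np, cv2
from cell import manip, optics
def shot(c,fn=None):
    im=optics.read_camera(c)
    if fn: cv2.imwrite('pics/'+fn,cv2.cvtColor(im,cv2.COLOR_RGB2BGR))
    return im
def ray(c,px):
    k=optics.get_calibration(c); R=cv2.Rodrigues(np.array(k['rvec'],float))[0]; t=np.array(k['tvec'],float)
    d=R.T@np.array([(px[0]-k['cx'])/k['fx'],(px[1]-k['cy'])/k['fy'],1]); return -R.T@t,d
def atz(c,px,z):
    o,d=ray(c,px); return o+d*(z-o[2])/d[2]
def proj(c,P):
    k=optics.get_calibration(c); R=cv2.Rodrigues(np.array(k['rvec'],float))[0]
    q=np.atleast_2d(P)@R.T+np.array(k['tvec'],float); return np.c_[q[:,0]/q[:,2]*k['fx']+k['cx'],q[:,1]/q[:,2]*k['fy']+k['cy']]
E
python3 - <<'E'
from h import *
np.set_printoptions(precision=4,suppress=True)
s=manip.get_state(); print(s['tool_pos'],s['tool_rot'],s['ft_force'],manip.tips_ahead)
for c in('top','scene'):
    shot(c,c+'0.png'); print(c,ray(c,(320,240)))
    for l,z in(('board',.004),('stand',0),('bay_top',.105),('bay_floor',.006),('drainer',0),('grater',.004),('wood_board',.006),('bowl',.004)):
        for r in optics.place_of(c,l)[:3]: print(l,np.round(r['xy'],1),round(r['p'],2),atz(c,r['xy'],z))
E
```

```text
pics
[0.2035 0.6167 0.2473] [-0.0001  0.1587  0.9873 -0.001 ] [-0.1667  0.4345  0.0145] 0.017
top (array([ 0.3827, -0.0001,  1.106 ]), array([ 0.1216, -0.0273, -0.9924]))
board [384.1 214.1] 0.72 [ 0.5811 -0.1976  0.004 ]
stand [194.7 302. ] 0.92 [0.3691 0.2884 0.    ]
stand [301.4 311.4] 0.89 [0.339  0.0211 0.    ]
stand [196.4 141.9] 0.8 [0.7871 0.2887 0.    ]
bay_top [431.9 335.8] 0.9 [ 0.2813 -0.2744  0.105 ]
bay_top [300.7 319.8] 0.69 [0.3245 0.0211 0.105 ]
bay_top [223.  214.4] 0.66 [0.5711 0.1974 0.105 ]
bay_floor [191.3 307.7] 0.88 [0.3554 0.2951 0.006 ]
bay_floor [197.7 146.6] 0.87 [0.772  0.2836 0.006 ]
bay_floor [301.7 314.9] 0.76 [0.3306 0.0204 0.006 ]
grater [381.1 240.9] 0.6 [ 0.5116 -0.1866  0.004 ]
wood_board [229.2 199.4] 0.87 [0.6287 0.201  0.006 ]
bowl [387.8 184.8] 0.71 [ 0.6583 -0.2109  0.004 ]
scene (array([0.8211, 0.7897, 0.7177]), array([-0.2717, -0.7593, -0.5914]))
board [277.3 233.4] 0.69 [ 0.5879 -0.1906  0.004 ]
stand [453.7 351.3] 0.85 [ 0.3689  0.298  -0.    ]
stand [335.7 339.5] 0.83 [0.574 0.194 0.   ]
stand [396.5 265.1] 0.68 [0.353 0.024 0.   ]
bay_top [468.4 306.5] 0.78 [0.3518 0.2875 0.105 ]
bay_top [410.1 226.7] 0.76 [0.3296 0.0226 0.105 ]
bay_top [279.7 233.4] 0.74 [ 0.6158 -0.0501  0.105 ]
bay_floor [245.2 403.1] 0.96 [0.7758 0.2823 0.006 ]
bay_floor [343.3 336. ] 0.95 [0.5585 0.1955 0.006 ]
drainer [274.1 237.1] 0.63 [ 0.5987 -0.1829  0.    ]
grater [308.3 225.7] 0.93 [ 0.501  -0.1974  0.004 ]
wood_board [311.4 347.1] 0.59 [0.6275 0.2015 0.006 ]
wood_board [251.3 233.6] 0.34 [ 0.6521 -0.2092  0.006 ]
bowl [250.5 235. ] 0.55 [ 0.655  -0.2066  0.004 ]
```

View pics/top0.png

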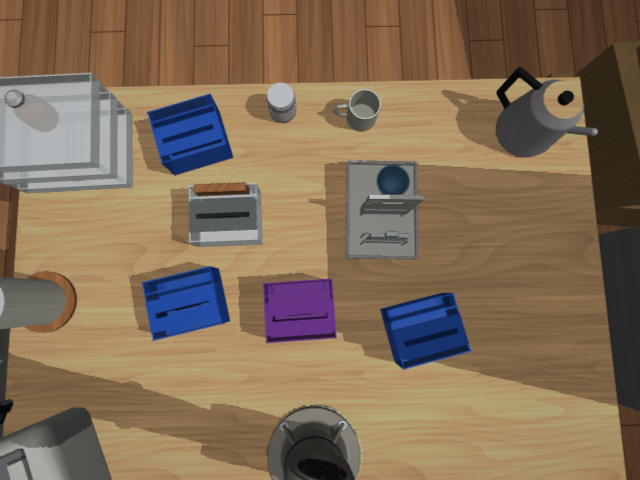

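View pics/scene0.png

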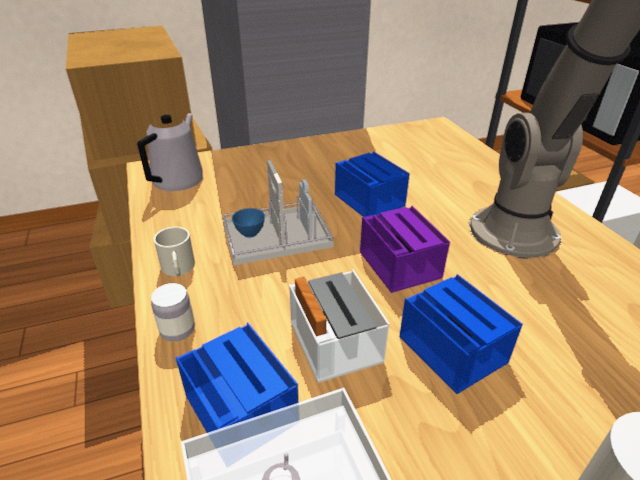

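The top view shows the real (frosted/grey) stand at about (225,214), with the wooden board at its far side. The white board is at about (390,203) and the grater at (385,238). The blue and purple units are look-alikes. I'll move the wrist camera above the stand while turning the jaws to world x.

```bash
python3 -m jog '{"plan":[[[3.4,-4.2,1.0],[0,0,-0.125]],[[3.4,-4.2,1.0],[0,0,-0.125]],[[3.4,-4.2,1.0],[0,0,-0.125]],[[3.4,-4.2,1.0],[0,0,-0.125]],[[3.4,-4.2,1.0],[0,0,-0.125]],[[3.4,-4.2,1.0],[0,0,-0.125]],[[3.4,-4.2,1.0],[0,0,-0.125]],[[3.4,-4.2,1.0],[0,0,-0.125]],[[3.4,-4.2,1.0],[0,0,-0.125]],[[3.4,-4.2,1.0],[0,0,-0.125]]]}'
python3 -m jog '{"plan":[[[0,0,0],[0,0,0]],[[0,0,0],[0,0,0]]]}'
cat >> h.py <<'E'
from scipy.spatial.transform import Rotation as Ro
def wpose():
    s=manip.get_state(); q=s['tool_rot']; T=np.eye(4); T[:3,:3]=Ro.from_quat([q[1],q[2],q[3],q[0]]).as_matrix(); T[:3,3]=s['tool_pos']; return T
def wray(T,px):
    k=optics.get_calibration('wrist'); C=T@np.array(k['T_tool_cam'])
    v=np.array([(px[0]-k['cx'])/k['fx'],(px[1]-k['cy'])/k['fy']]); th=np.hypot(*v)
    d=np.r_[v/max(th,1e-9)*np.sin(th),np.cos(th)]; return C[:3,3],C[:3,:3]@d
def watz(T,px,z):
    o,d=wray(T,px); return o+d*(z-o[2])/d[2]
E
python3 - <<'E'
from h import *
np.set_printoptions(precision=4,suppress=True)
T=wpose(); shot('wrist','w1.png'); np.save('T1.npy',T); print(T); k=optics.get_calibration('wrist'); print(k)
for l,z in (('stand',0),('bay_top',.105)):
  for r in optics.place_of('wrist',l): print(l,r['xy'],r['p'],watz(T,r['xy'],z))
E
```

```text
time_s: 2.15
tool_pos: [0.5446, 0.1959, 0.349]
tool_rot: [0.0, 0.708, 0.707, 0.001]
ft_force: [-0.2, 0.1, 0.2]
grip_width: 0.994
gripper_force: 0.0
time_s: 2.4
tool_pos: [0.5434, 0.1978, 0.3482]
tool_rot: [-0.0, 0.706, 0.708, 0.0]
ft_force: [-0.0, 0.0, -0.4]
grip_width: 1.001
gripper_force: 0.0
[[-0.0028  1.     -0.0005  0.5434]
 [ 1.      0.0028  0.0007  0.1978]
 [ 0.0007 -0.0005 -1.      0.3482]
 [ 0.      0.      0.      1.    ]]
{'fx': 371.64829954431775, 'fy': 371.64829954431775, 'cx': 318.90974098608217, 'cy': 237.0854888187542, 'T_tool_cam': array([[ 0.0001, -0.9496, -0.3136,  0.0805],
       [ 1.    ,  0.0002, -0.0005, -0.0002],
       [ 0.0005, -0.3136,  0.9496, -0.1251],
       [ 0.    ,  0.    ,  0.    ,  1.    ]])}
stand [188.2, 294.3] 0.86 [0.3483 0.0318 0.    ]
stand [347.0, 181.7] 0.78 [0.579  0.1976 0.    ]
stand [493.8, 120.4] 0.76 [0.7782 0.2886 0.    ]
stand [182.8, 110.8] 0.61 [0.3648 0.2953 0.    ]
bay_top [150.8, 337.7] 0.85 [0.3284 0.0207 0.105 ]
bay_top [166.0, 471.2] 0.68 [ 0.2764 -0.2758  0.105 ]
bay_top [139.8, 114.0] 0.6 [0.3542 0.2926 0.105 ]
bay_top [525.6, 129.8] 0.6 [0.767  0.2802 0.105 ]
bay_top [336.8, 198.0] 0.55 [0.561  0.1986 0.105 ]
```

View pics/w1.png

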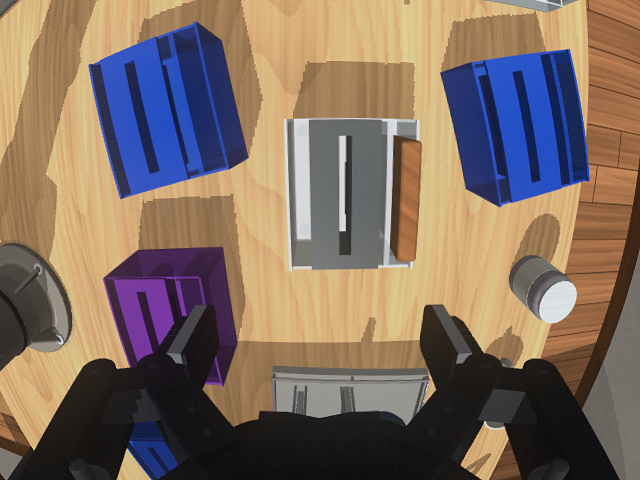

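The stand shows in the wrist view: case from (286,120) to (413,268), insert plate at columns 309–381, slot at columns 339–352 and rows 135–255. The insert sits toward +x in its bay. I'll measure these edges.

Run:
```python
from h import *
np.set_printoptions(precision=4,suppress=True)
T=np.load('T1.npy'); g=cv2.cvtColor(cv2.imread('pics/w1.png'),cv2.COLOR_BGR2GRAY)
for r in (150,180,210,240): print(r,g[r,280:425:1][0:0],' '.join(map(str,g[r,280:425])))
for c in (325,345,365): print(c,'top',g[112:145,c],'bot',g[245:278,c])
for n,p in dict(plL1=(310,150),plL2=(309,240),plR1=(381.5,150),plR2=(380,240),sl1=(338.5,145),sr1=(352,145),sl2=(338.5,245),sr2=(351.5,245),st=(345,135),sb=(345,255),c1=(286,120),c2=(291,269),c3=(413,268),c4=(418.5,121)).items(): print(n,watz(T,p,.105))
```

```text
150 [] 185 183 185 191 199 224 224 177 110 97 97 103 118 125 173 222 218 216 217 215 214 216 216 215 216 217 215 218 204 146 103 105 107 107 108 108 107 104 108 108 107 107 105 109 108 106 105 107 105 105 105 107 105 107 104 106 106 101 116 178 220 218 215 216 221 178 94 41 48 50 47 65 97 104 107 106 104 105 105 102 101 102 103 104 103 104 101 106 105 104 104 104 105 104 104 103 102 105 106 103 103 101 99 97 98 95 114 173 214 210 211 213 207 75 56 59 61 57 61 59 56 76 108 115 126 128 131 131 131 135 134 132 133 134 128 125 123 119 119 116 102 138 180 194 191
180 [] 185 187 193 192 193 205 223 219 182 93 101 98 106 119 129 191 218 216 216 215 217 216 215 215 218 215 215 217 218 193 115 107 110 109 110 109 107 107 110 109 108 106 110 110 107 109 110 107 109 107 108 107 108 107 106 107 108 102 101 175 214 217 215 220 176 82 37 45 47 49 51 58 107 106 104 106 103 104 106 104 104 102 104 104 103 105 104 105 103 103 103 104 104 104 102 104 103 103 102 103 103 96 97 99 97 89 161 201 210 211 212 203 150 47 57 59 62 55 55 57 65 107 116 129 128 126 127 122 121 119 121 125 124 124 122 122 118 12
[... 1675 characters left out ...]
5 114 158 177 173 177 175 173 173 175 173]
365 top [120 118 121 120 119 118 200 150 102 103 106 104 106 101 105 106 102 103
 104 105 105 107 104 105 106 104 101 103 104 106 102 105 102] bot [109 108 108 110 111 110 110 110 109 109 110 111 110 108 112 110 111 114
 113 114 112 111 111 120 181 192 191 191 191 191 191 191 190]
plL1 [0.534  0.2472 0.105 ]
plL2 [0.5326 0.1536 0.105 ]
plR1 [0.605  0.2482 0.105 ]
plR2 [0.6075 0.1538 0.105 ]
sl1 [0.562  0.2523 0.105 ]
sr1 [0.5754 0.2525 0.105 ]
sl2 [0.5636 0.1482 0.105 ]
sr2 [0.5774 0.1482 0.105 ]
st [0.5683 0.2624 0.105 ]
sb [0.5708 0.1369 0.105 ]
c1 [0.5105 0.2772 0.105 ]
c2 [0.513  0.1205 0.105 ]
c3 [0.6466 0.1214 0.105 ]
c4 [0.642  0.2791 0.105 ]
```

```bash
python3 -m jog '{"plan":[[[0.5,-5.5,0],[0,0,0]],[[0.5,-5.5,0],[0,0,0]],[[0.5,-5.5,0],[0,0,0]],[[0.5,-5.5,0],[0,0,0]],[[0.5,-5.5,0],[0,0,0]],[[0.5,-5.5,0],[0,0,0]],[[0.5,-5.5,0],[0,0,0]],[[0,0,0],[0,0,0]],[[0,0,0],[0,0,0]]]}'
python3 - <<'E'
from h import *
np.set_printoptions(precision=4,suppress=True)
T=wpose(); shot('wrist','w2.png'); np.save('T2.npy',T); print(T)
for l,z in (('board',.004),('grater',.004)):
  for r in optics.outline_of('wrist',l)[:2]:
    m=r['pixels'].astype(np.uint8); print(l,r['xy'],r['p'],cv2.boundingRect(m))
  for r in optics.place_of('wrist',l): print(l,r['xy'],r['p'],watz(T,r['xy'],z))
E
```

```text
time_s: 3.68
tool_pos: [0.579, -0.1861, 0.3479]
tool_rot: [-0.001, 0.706, 0.709, 0.0]
ft_force: [-0.2, 0.6, -1.3]
grip_width: 0.999
gripper_force: 0.0
[[-0.004   1.     -0.0003  0.579 ]
 [ 1.      0.004   0.0013 -0.1861]
 [ 0.0013 -0.0003 -1.      0.3479]
 [ 0.      0.      0.      1.    ]]
board [322.7, 215.7] 0.65 (318, 142, 21, 152)
board [323.1, 188.1] 0.58 [ 0.5839 -0.194   0.004 ]
grater [256.6, 193.9] 0.69 (242, 151, 29, 95)
grater [268.1, 181.0] 0.62 [ 0.5133 -0.1845  0.004 ]
```

View pics/w2.png

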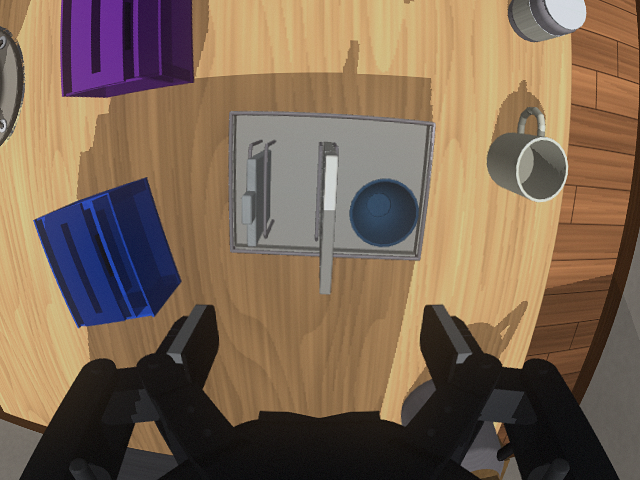

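The wrist view shows the board's top edge running from about (330,155) to (325,293), with the grater at column 250 and the bowl at (384,212). Next I'll fit the top edge.

Run:
```python
from h import *
np.set_printoptions(precision=4,suppress=True)
T=np.load('T2.npy'); g=cv2.cvtColor(cv2.imread('pics/w2.png'),cv2.COLOR_BGR2GRAY)
for r in (148,160,180,200,220,250,270,288): print(r,' '.join(map(str,g[r,312:348])))
for c in (325,327,330): print(c,'bot',g[282:300,c],'top',g[136:165,c])
for p in ((330,154),(325.5,294),(330,144),(231,112),(436,122),(421,260),(231,251)): print(p,watz(T,p,.184),watz(T,p,.018))
```

```text
148 145 146 146 147 147 148 121 104 112 107 105 100 75 94 91 88 93 91 91 91 93 92 87 94 115 113 118 148 144 147 146 145 145 146 143 145
160 144 143 147 147 145 146 117 110 118 112 100 73 72 94 199 212 211 209 210 209 211 208 210 211 205 171 104 147 145 149 145 146 145 143 147 146
180 145 146 144 144 147 115 111 114 117 99 70 73 98 196 212 209 210 208 211 211 209 209 209 206 170 119 147 145 145 143 141 145 146 144 144 144
200 145 144 143 146 105 107 114 109 98 85 73 114 194 209 209 209 209 209 210 211 211 212 204 166 116 146 142 143 144 145 141 144 143 144 142 145
220 141 145 146 106 110 116 109 107 92 85 110 124 143 142 145 145 143 144 144 144 146 140 128 118 144 144 146 142 145 140 142 144 143 143 143 142
250 115 115 113 103 104 106 104 88 68 99 138 142 144 144 143 143 143 142 143 141 119 95 91 87 91 89 87 91 85 86 85 87 85 86 89 86
270 121 124 123 127 125 125 129 94 98 135 146 142 143 143 144 141 141 143 140 114 99 110 112 123 126 125 126 115 111 111 108 108 107 110 121 125
288 123 120 123 122 124 123 124 117 129 142 145 142 141 141 140 141 144 137 109 100 116 120 121 125 123 121 1
[... 396 characters left out ...]
02  92
  85 140 195 212 213 210 212 213 213 213 213]
330 bot [129 125 120 119 116 112 109 108 108 100 101 125 117 110 113 109 111 108] top [147 145 147 147 147 146  84  87  89  91  91  93  91  90 115 102  88  88
  84 133 191 209 210 209 210 210 209 210 209]
(330, 154) [ 0.5871 -0.133   0.184 ] [ 0.5919 -0.1486  0.018 ]
(325.5, 294) [ 0.5847 -0.2529  0.184 ] [ 0.5882 -0.3374  0.018 ]
(330, 144) [ 0.587  -0.1252  0.184 ] [ 0.5918 -0.1363  0.018 ]
(231, 112) [ 0.51   -0.0988  0.184 ] [ 0.4706 -0.0947  0.018 ]
(436, 122) [ 0.6709 -0.1047  0.184 ] [ 0.7239 -0.1041  0.018 ]
(421, 260) [ 0.6665 -0.2212  0.184 ] [ 0.717  -0.2874  0.018 ]
(231, 251) [ 0.5044 -0.2135  0.184 ] [ 0.4618 -0.2754  0.018 ]
```

Top edge spans y −0.133 to −0.253, which is 120 mm as it should be. That puts the board's middle at (0.586, −0.193) with yaw about −0.037. I'll descend and pinch the bar.

```bash
python3 -m jog '{"plan":[[[0.7,-0.7,-3.0],[0,0,-0.04]],[[0,0,-5],[0,0,0]],[[0,0,-5],[0,0,0]],[[0,0,-3.5],[0,0,0]],[[0,0,-1.5],[0,0,0]],[[0,0,0],[0,0,0]]]}' 0.6 40
python3 -m jog '{"plan":[[[0,0,0],[0,0,0]],[[0,0,0],[0,0,0]],[[0,0,0],[0,0,0]],[[0,0,0],[0,0,0]],[[0,0,0],[0,0,0]],[[0,0,0],[0,0,0]]]}' 0 50
```

```text
time_s: 4.68
tool_pos: [0.5857, -0.1941, 0.1681]
tool_rot: [-0.0, 0.72, 0.694, -0.0]
ft_force: [-0.0, 0.5, 0.9]
grip_width: 0.6
gripper_force: 0.0
time_s: 5.42
tool_pos: [0.5867, -0.1951, 0.1699]
tool_rot: [0.001, 0.72, 0.694, 0.001]
ft_force: [-0.4, 0.5, 5.4]
grip_width: 0.111
gripper_force: 49.8
```

Gripped at 9.4 mm opening, which fits the 10 mm board. Lifting and carrying it over the stand.

```bash
python3 -m jog '{"plan":[[[0,0,3],[0,0,0]],[[0,0,4],[0,0,0]],[[0,0,4],[0,0,0]],[[0,0,4],[0,0,0]],[[0,0,0],[0,0,0]]]}' 0 60
python3 -m jog '{"plan":[[[-0.2,4.9,0],[0,0,0.007]],[[-0.2,4.9,0],[0,0,0.007]],[[-0.2,4.9,0],[0,0,0.007]],[[-0.2,4.9,0],[0,0,0.007]],[[-0.2,4.9,0],[0,0,0.007]],[[-0.2,4.9,0],[0,0,0.007]],[[-0.2,4.9,0],[0,0,0.007]],[[-0.2,4.9,0],[0,0,0.007]],[[0,0,0],[0,0,0]],[[0,0,0],[0,0,0]]]}'
python3 - <<'E'
from h import *
np.set_printoptions(precision=4,suppress=True)
T=wpose(); shot('wrist','w3.png'); shot('scene','s3.png'); np.save('T3.npy',T); print(T)
w=cv2.imread('pics/w3.png')[60:340,200:500]; s=cv2.imread('pics/s3.png')[160:440,220:460]
cv2.imwrite('pics/m3.png',cv2.resize(np.hstack([w,s]),None,fx=1.45,fy=1.45))
E
```

```text
time_s: 6.05
tool_pos: [0.5869, -0.1957, 0.3214]
tool_rot: [0.003, 0.72, 0.694, 0.002]
ft_force: [0.0, 0.5, -3.2]
grip_width: 0.108
gripper_force: 59.2
time_s: 7.3
tool_pos: [0.5689, 0.1966, 0.3166]
tool_rot: [-0.0, 0.701, 0.713, -0.002]
ft_force: [-0.3, -0.4, -1.6]
grip_width: 0.105
gripper_force: 59.2
[[-0.0182  0.9998 -0.0026  0.5689]
 [ 0.9998  0.0182 -0.0024  0.1966]
 [-0.0023 -0.0026 -1.      0.3166]
 [ 0.      0.      0.      1.    ]]
```

View pics/m3.png

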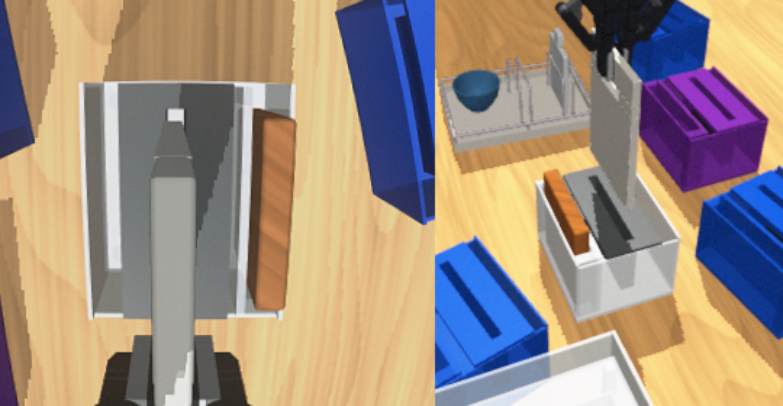

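The wrist view shows the board's +y edge narrowing to its foot at about crop (160–190,156), just below the visible end of the slot (167–185,108–122). In the scene view the board is upright. I'll measure both ends in full pixels.

Run:
```python
from h import *
np.set_printoptions(precision=4,suppress=True)
T=np.load('T3.npy'); g=cv2.cvtColor(cv2.imread('pics/w3.png'),cv2.COLOR_BGR2GRAY)
for r in (131,134,137,140,143,146,150,155,160,166,169,172,176,180,184,190): print(r,' '.join(map(str,g[r,300:346])))
print(g[125:185,320]);
```

```text
131 113 114 114 111 113 114 116 114 112 113 112 113 113 111 111 110 112 112 113 110 113 109 112 104 77 78 78 79 77 80 81 78 79 79 81 78 77 79 79 81 75 80 82 79 81 79
134 114 117 113 113 112 116 115 112 113 111 115 111 113 114 105 110 124 128 127 126 126 129 122 104 98 95 89 75 77 79 76 79 76 79 81 76 78 77 79 79 78 79 79 76 81 78
137 114 111 114 111 113 113 112 115 115 112 114 112 114 114 65 121 220 230 228 227 227 228 228 227 229 230 206 39 62 77 79 79 77 77 76 80 77 79 78 79 80 79 77 77 78 81
140 113 115 116 113 113 114 114 114 115 111 114 115 112 114 64 122 220 229 227 227 227 227 228 227 227 228 195 39 66 80 79 78 74 77 80 78 78 82 76 76 76 78 77 81 77 80
143 116 116 111 113 113 113 114 110 114 113 111 115 113 109 85 113 162 167 163 165 167 167 164 166 175 201 199 40 68 78 77 78 78 82 76 78 78 80 78 79 75 83 79 77 80 79
146 113 114 115 111 112 112 112 113 112 115 114 112 104 103 103 101 102 102 99 103 98 101 103 102 100 101 119 45 68 76 77 78 80 79 77 78 78 78 79 78 80 76 77 79 76 78
150 112 114 110 115 113 114 115 115 112 114 111 103 102 103 100 102 103 102 99 104 103 100 102 99
[... 1156 characters left out ...]
103 101 103 101 103 103 102 102 102 102 100 103 101 102 101 100 95 81 77 76 79 77 77 77 77 76 77 77 79
184 117 117 115 98 132 145 151 158 162 158 158 160 161 163 162 162 161 162 160 159 160 161 163 159 161 160 160 161 160 161 161 156 151 146 120 75 76 77 76 79 77 77 77 76 75 76
190 117 117 119 100 136 148 154 162 163 164 165 164 163 164 165 164 164 161 164 164 163 165 165 166 163 165 165 162 162 165 165 160 150 145 129 87 72 79 80 76 78 77 76 77 74 75
[110 114 113 114 111 110 113 109 111 126 192 231 227 227 226 227 227 232
 167  95  99  98 103 100 103 103 101 102 101 102  99  99  98 101 101 103
 100 102 101 101 101  99 118 104 102 102 101 101  99 103 101 101 102 103
 103 101 103 135 161 160]
```

Run:
```python
from h import *
np.set_printoptions(precision=4,suppress=True)
T=np.load('T3.npy')
for fz in (.1506,): 
  for p in ((311.9,146),(327,146),(319.5,144)): print('foot',p,watz(T,p,fz))
for p in ((303.5,183.5),(334.5,183.5)): print('top',p,watz(T,p,.3306))
for p in ((313.9,138.5),(328.4,138.5),(321,133.8)): print('slot',p,watz(T,p,.105))
```

```text
foot (311.9, 146) [0.5616 0.255  0.1506]
foot (327, 146) [0.5734 0.2552 0.1506]
foot (319.5, 144) [0.5675 0.2567 0.1506]
top (303.5, 183.5) [0.563  0.2574 0.3306]
top (334.5, 183.5) [0.5723 0.2576 0.3306]
slot (313.9, 138.5) [0.5624 0.2584 0.105 ]
slot (328.4, 138.5) [0.5754 0.2586 0.105 ]
slot (321, 133.8) [0.5687 0.2628 0.105 ]
```

```bash
python3 -m jog '{"plan":[[[0.13,0.33,-1.8],[0,0,0]],[[0,0,-1.8],[0,0,0]],[[0,0,0],[0,0,0]],[[0,0,0],[0,0,0]]]}'
python3 - <<'E'
from h import *
np.set_printoptions(precision=4,suppress=True)
T=wpose(); shot('wrist','w4.png'); np.save('T4.npy',T); print(T)
g=cv2.cvtColor(cv2.imread('pics/w4.png'),cv2.COLOR_BGR2GRAY)
for r in range(132,156,1): print(r,' '.join(map(str,g[r,304:338])))
cv2.imwrite('pics/m4.png',cv2.resize(cv2.imread('pics/w4.png')[115:195,270:370],None,fx=7,fy=7,interpolation=cv2.INTER_NEAREST))
E
```

```text
time_s: 7.9
tool_pos: [0.5711, 0.2004, 0.2822]
tool_rot: [0.0, 0.701, 0.713, -0.0]
ft_force: [-0.1, 0.1, -1.7]
grip_width: 0.108
gripper_force: 59.2
[[-0.0178  0.9998  0.0001  0.5711]
 [ 0.9998  0.0178 -0.0002  0.2004]
 [-0.0002  0.0001 -1.      0.2822]
 [ 0.      0.      0.      1.    ]]
132 114 113 115 114 113 112 113 113 111 114 109 116 87 79 77 80 79 78 78 81 75 80 80 77 79 81 82 79 83 80 80 80 79 82
133 113 112 114 113 116 111 112 114 112 116 113 117 85 79 80 80 80 81 80 78 79 78 82 79 82 81 84 77 79 78 80 80 81 78
134 116 112 113 112 113 115 110 113 111 111 111 109 85 79 80 80 79 81 80 78 80 80 82 81 78 81 77 79 78 79 78 82 79 79
135 112 113 112 114 112 113 111 114 109 113 118 82 78 79 80 79 77 80 79 79 75 77 78 78 81 80 80 80 79 81 80 76 77 78
136 114 113 112 114 114 114 112 113 112 113 115 84 76 80 77 79 82 79 79 79 80 79 78 79 78 80 80 79 79 76 80 81 80 78
137 114 115 113 112 112 113 113 113 113 113 118 84 75 80 78 78 80 78 79 79 82 77 78 79 79 80 77 79 80 77 80 78 79 79
138 111 113 115 113 113 113 113 113 115 113 116 83 78 78 78 79 80 77 79 80 75 78 77 76 78 79 75 79 79 79 
[... 1413 characters left out ...]
 101 102 104 102 102 102 102 80 80 79 78 80 79 78 77 78 77 79
151 114 113 111 117 111 102 77 99 105 103 104 102 104 102 102 99 102 101 104 103 101 100 103 88 77 76 79 75 77 76 77 76 79 77
152 116 114 113 113 112 105 89 104 104 103 100 100 104 100 101 101 101 100 100 102 104 101 102 94 76 78 76 78 76 79 79 76 77 74
153 115 115 116 111 114 107 101 104 102 103 103 99 103 103 101 100 101 103 101 103 102 100 101 99 78 73 74 77 75 77 79 74 74 79
154 114 113 115 116 114 111 99 104 102 103 101 101 102 103 103 100 102 100 103 101 100 102 103 105 85 76 74 74 74 78 75 78 78 72
155 113 113 117 113 113 110 100 104 103 102 103 102 99 99 102 102 102 103 100 100 102 103 101 104 90 79 76 77 78 77 75 78 78 76
```

View pics/m4.png

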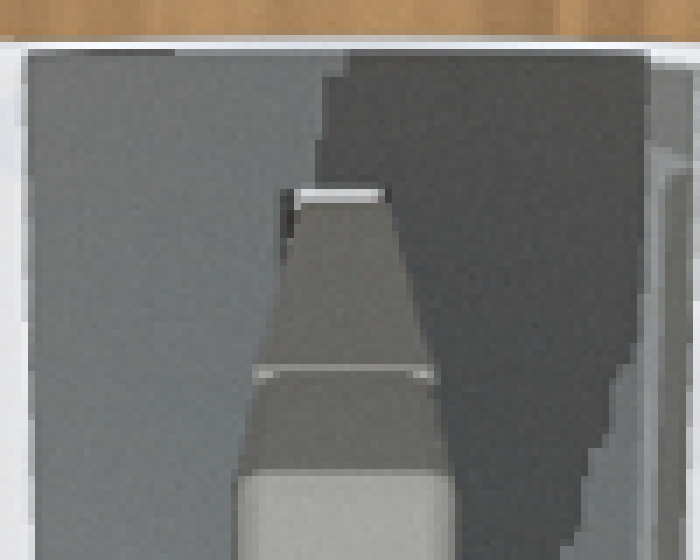

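The close view shows the slot end at row 141 (columns 310–325) and the foot at row 144 (columns 312–325.6), so the foot sits slightly to +x. Working out the offsets.

Run:
```python
from h import *
np.set_printoptions(precision=4,suppress=True)
T=np.load('T4.npy')
for fz in (.1162,.1142): print(watz(T,(312,144),fz),watz(T,(325.7,144),fz))
for p in ((309.8,142.5),(325.4,142.5),(318,141.3)): print('slot',p,watz(T,p,.105))
```

```text
[0.5643 0.2608 0.1162] [0.575  0.261  0.1162]
[0.5643 0.2606 0.1142] [0.575  0.2608 0.1142]
slot (309.8, 142.5) [0.5624 0.2612 0.105 ]
slot (325.4, 142.5) [0.5749 0.2614 0.105 ]
slot (318, 141.3) [0.569  0.2623 0.105 ]
```

```bash
python3 -m jog '{"plan":[[[-0.1,-0.1,-0.5],[0,0,0]],[[0,0,-0.3],[0,0,0]],[[0,0,-0.3],[0,0,0]],[[0,0,-0.3],[0,0,0]],[[0,0,0],[0,0,0]]]}'
python3 -m jog '{"plan":[[[0,0,-0.2],[0,0,0]],[[0,0,-0.2],[0,0,0]],[[0,0,0],[0,0,0]]]}'
```

```text
time_s: 8.57
tool_pos: [0.5698, 0.1996, 0.268]
tool_rot: [-0.0, 0.701, 0.713, -0.0]
ft_force: [-0.1, -0.9, -1.9]
grip_width: 0.104
gripper_force: 59.2
time_s: 8.95
tool_pos: [0.5699, 0.1996, 0.2641]
tool_rot: [-0.0, 0.701, 0.713, -0.0]
ft_force: [0.3, -1.0, -2.0]
grip_width: 0.105
gripper_force: 59.2
```

No contact with the foot nominally 7 mm below the insert's top, so it has probably entered. I'll carry on gently.

```bash
python3 -m jog '{"plan":[[[0,0,-0.3],[0,0,0]],[[0,0,-0.3],[0,0,0]],[[0,0,-0.3],[0,0,0]],[[0,0,0],[0,0,0]]]}'
python3 -m jog '{"plan":[[[0,0,-0.4],[0,0,0]],[[0,0,-0.4],[0,0,0]],[[0,0,-0.4],[0,0,0]],[[0,0,-0.4],[0,0,0]],[[0,0,0],[0,0,0]]]}'
```

```text
time_s: 9.45
tool_pos: [0.5698, 0.1995, 0.255]
tool_rot: [-0.0, 0.701, 0.713, -0.0]
ft_force: [0.5, 0.0, -0.9]
grip_width: 0.105
gripper_force: 59.2
time_s: 10.07
tool_pos: [0.5697, 0.1995, 0.2389]
tool_rot: [-0.0, 0.701, 0.713, -0.0]
ft_force: [-0.5, 0.4, -1.9]
grip_width: 0.109
gripper_force: 59.2
```

```bash
python3 -m jog '{"plan":[[[0,0,-0.4],[0,0,0]],[[0,0,-0.4],[0,0,0]],[[0,0,-0.4],[0,0,0]],[[0,0,-0.3],[0,0,0]],[[0,0,0],[0,0,0]]]}'
python3 -m jog '{"plan":[[[0,0,-0.3],[0,0,0]],[[0,0,-0.3],[0,0,0]],[[0,0,-0.3],[0,0,0]],[[0,0,0],[0,0,0]]]}'
```

```text
time_s: 10.7
tool_pos: [0.5695, 0.1996, 0.2239]
tool_rot: [-0.0, 0.701, 0.713, -0.001]
ft_force: [-1.5, 0.5, -2.3]
grip_width: 0.106
gripper_force: 59.1
time_s: 11.2
tool_pos: [0.5696, 0.1996, 0.2147]
tool_rot: [-0.0, 0.701, 0.713, -0.0]
ft_force: [-2.0, -0.7, -2.0]
grip_width: 0.108
gripper_force: 59.2
```

```bash
python3 -m jog '{"plan":[[[0,0,-0.4],[0,0,0]],[[0,0,-0.4],[0,0,0]],[[0,0,-0.4],[0,0,0]],[[0,0,0],[0,0,0]]]}'
python3 -m jog '{"plan":[[[0,0,-0.4],[0,0,0]],[[0,0,-0.4],[0,0,0]],[[0,0,-0.4],[0,0,0]],[[0,0,-0.4],[0,0,0]],[[0,0,0],[0,0,0]]]}'
```

```text
time_s: 11.7
tool_pos: [0.5696, 0.1996, 0.2025]
tool_rot: [-0.0, 0.701, 0.713, -0.0]
ft_force: [-1.7, -0.0, -3.6]
grip_width: 0.104
gripper_force: 58.9
time_s: 12.32
tool_pos: [0.5697, 0.1995, 0.1865]
tool_rot: [-0.0, 0.701, 0.713, -0.0]
ft_force: [-2.4, -0.3, -3.5]
grip_width: 0.111
gripper_force: 58.9
```

Run:
```python
from h import *
shot('wrist','w5.png'); shot('scene','s5.png')
w=cv2.imread('pics/w5.png')[60:340,200:500]; s=cv2.imread('pics/s5.png')[160:440,220:460]
cv2.imwrite('pics/m5.png',cv2.resize(np.hstack([w,s]),None,fx=1.45,fy=1.45))
```

```text
(no output)
```

View pics/m5.png

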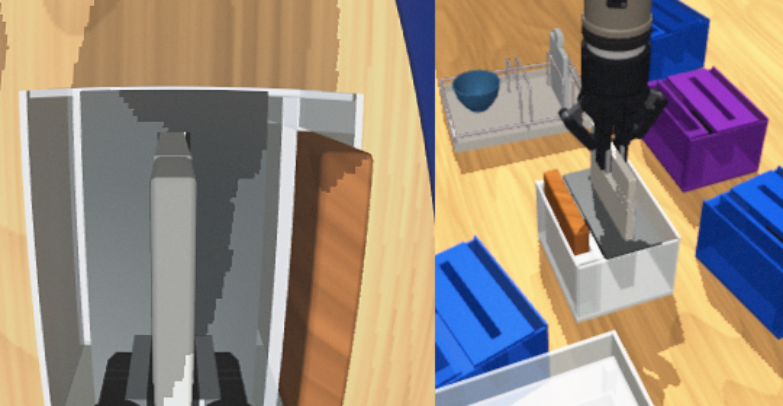

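The board is through the slot: the wrist view shows the slot's end just past its edge at (172,135). About 14 mm remain.

```bash
python3 -m jog '{"plan":[[[0,0,-0.4],[0,0,0]],[[0,0,-0.3],[0,0,0]],[[0,0,-0.3],[0,0,0]],[[0,0,0],[0,0,0]]]}'
python3 -m jog '{"plan":[[[0,0,-0.2],[0,0,0]],[[0,0,0],[0,0,0]]]}'
python3 -m jog '{"plan":[[[0,0,-0.2],[0,0,0]],[[0,0,0],[0,0,0]]]}'
```

```text
time_s: 12.92
tool_pos: [0.5698, 0.1996, 0.1769]
tool_rot: [-0.0, 0.701, 0.713, -0.0]
ft_force: [-3.9, 0.4, -3.0]
grip_width: 0.109
gripper_force: 59.1
time_s: 13.18
tool_pos: [0.5698, 0.1996, 0.1751]
tool_rot: [-0.0, 0.701, 0.713, -0.0]
ft_force: [-4.2, 0.9, -1.0]
grip_width: 0.102
gripper_force: 59.3
time_s: 13.42
tool_pos: [0.5699, 0.1996, 0.1731]
tool_rot: [-0.0, 0.701, 0.713, -0.0]
ft_force: [-3.8, 0.2, -0.2]
grip_width: 0.105
gripper_force: 59.3
```

```bash
for i in 1 2 3; do python3 -m jog '{"plan":[[[0,0,-0.1],[0,0,0]],[[0,0,0],[0,0,0]]]}' | grep -E 'pos|ft'; done
```

```text
tool_pos: [0.5699, 0.1996, 0.1723]
ft_force: [-3.4, 0.2, -0.9]
tool_pos: [0.5702, 0.1996, 0.172]
ft_force: [-4.8, -0.7, 4.0]
tool_pos: [0.5705, 0.1996, 0.172]
ft_force: [-6.6, -1.1, 8.7]
```

Floor contact came at TCP z = 0.172, exactly where the foot should be home. Releasing and retreating upward.

```bash
python3 -m jog '{"plan":[[[0,0,0],[0,0,0]],[[0,0,0],[0,0,0]],[[0,0,0],[0,0,0]],[[0,0,0.5],[0,0,0]],[[0,0,2],[0,0,0]],[[0,0,4],[0,0,0]],[[0,0,5],[0,0,0]],[[0,0,5],[0,0,0]],[[0,0,0],[0,0,0]]]}' 0.5
python3 - <<'E'
from h import *
np.set_printoptions(precision=4,suppress=True)
T=wpose(); shot('wrist','w6.png'); shot('scene','s6.png'); print(T[:3,3])
w=cv2.imread('pics/w6.png')[60:340,200:500]; s=cv2.imread('pics/s6.png')[160:440,220:460]
cv2.imwrite('pics/m6.png',cv2.resize(np.hstack([w,s]),None,fx=1.45,fy=1.45))
k=proj('scene',[[.5695,.26,.186],[.5695,.14,.186]]); print('expected top corners scene',k, (k-[220,160])*1.45+[435,0])
E
```

```text
time_s: 15.3
tool_pos: [0.5726, 0.1997, 0.3405]
tool_rot: [0.002, 0.701, 0.713, 0.005]
ft_force: [-0.0, -0.3, -0.3]
grip_width: 0.498
gripper_force: 0.0
[0.5726 0.1997 0.3405]
expected top corners scene [[355.1456 290.7602]
 [329.7211 249.2097]] [[630.9611 189.6024]
 [594.0956 129.3541]]
```

View pics/m6.png

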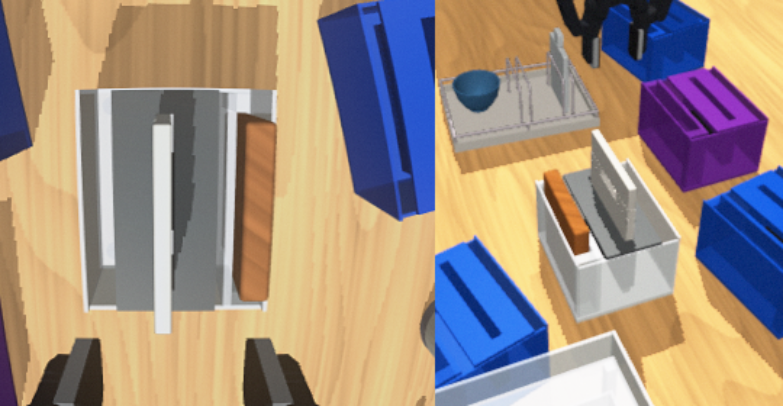

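The board stands upright in the slot with its hand hole at the top, and its top corners are where the home position predicts. The wooden board, grater and bowl are unmoved. One last numeric check on height before handing in.

Run:
```python
from h import *
T=wpose(); g=cv2.cvtColor(cv2.imread('pics/w6.png'),cv2.COLOR_BGR2GRAY)
c=312; col=g[:,c].astype(int); rows=np.where(col[130:310]>170)[0]+130; print(rows.min(),rows.max())
for z in (.176,.186,.196,.206): print(z, watz(T,(313,rows.min()-.5),z)[1]-watz(T,(311,rows.max()+.5),z)[1])
```

```text
146 309
0.176 0.14005958332889235
0.186 0.13514293037929884
0.196 0.13022627742970538
0.206 0.12530962448011185
```

Run:
```python
from h import *
T=wpose(); g=cv2.cvtColor(cv2.imread('pics/w6.png'),cv2.COLOR_BGR2GRAY)
print(g[280:300,311], g[138:152,313])
for z in (.176,.186,.196): print(z, watz(T,(313,145.3),z)[1]-watz(T,(311,289.5),z)[1])
```

```text
[231 230 230 230 231 230 230 230 231 233 197 198 198 200 199 199 197 198
 198 198] [ 87 101 104 104 104 102 100 131 203 231 229 229 227 230]
0.176 0.12058658389328464
0.186 0.11635351130168556
0.196 0.11212043871008648
```

```bash
python3 -c "
from cell import manip; print(manip.sign_off())"
```

```text
the job is handed in; nothing more can be done
None
```

The white board is out of the drainer and standing upright in the insert's slot, hand hole up, down on the stand's floor; the job was handed in after about 15 s, and the wooden board, grater and bowl were not moved.

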